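# Un-nest the beakers and sort them into their size rows

### The job

Clear up after the science lesson: pull apart the nest of three beakers on the grey mat, and take out the small beaker left inside the medium one in the trays, so that every beaker stands upright on the floor of the tray row for its size - large in the widest tray, medium in the middle-width tray, small in the narrowest - with none inside another. Set them down gently, do not drop them in, and do not shift the large beaker that is already in its row, the wash bottle or the stack of dishes.

Things in the scene. Friction and masses are not known exactly. Their poses are not given: they have to be found in the camera images.
- large_a_mid (a point): the large beaker to be sorted (outermost of the nest of three, which stands on a grey mat 4 mm thick): plain frosted plastic round beaker, straight-sided, open top with a tiny pouring lip that does not hinder a grasp, 64 mm outside diameter, 70 mm tall, wall 3 mm, floor 4 mm thick. The point is at its centre, half-way up; z points up from its floor to its mouth.
- medium_a_mid (a point): a medium beaker to be sorted (standing inside large_a, on its floor, its rim 33 mm above the large one's rim): plain frosted plastic round beaker, straight-sided, open top with a tiny pouring lip that does not hinder a grasp, 50 mm outside diameter, 99 mm tall, wall 3 mm, floor 4 mm thick. The point is at its centre, half-way up; z points up from its floor to its mouth.
- small_a_mid (a point): a small, narrow beaker to be sorted (standing inside medium_a, on its floor, its rim 33 mm above the medium one's rim): plain frosted plastic round beaker, straight-sided, open top with a tiny pouring lip that does not hinder a grasp, 36 mm outside diameter, 128 mm tall, wall 3 mm, floor 4 mm thick. The point is at its centre, half-way up; z points up from its floor to its mouth.
- medium_b_mid (a point): the other medium beaker; it already stands in its row, somewhere in the middle-width tray, but with small_b inside it; it stays in that tray: plain frosted plastic round beaker, straight-sided, open top with a tiny pouring lip that does not hinder a grasp, 50 mm outside diameter, 99 mm tall, wall 3 mm, floor 4 mm thick. The point is at its centre, half-way up; z points up from its floor to its mouth.
- small_b_mid (a point): the other small beaker, to be sorted (standing inside medium_b, on its floor, its rim 33 mm above the medium one's rim): plain frosted plastic round beaker, straight-sided, open top with a tiny pouring lip that does not hinder a grasp, 36 mm outside diameter, 128 mm tall, wall 3 mm, floor 4 mm thick. The point is at its centre, half-way up; z points up from its floor to its mouth.
- large_sorted_mid (a point): a large beaker that already stands in its row, somewhere in the widest tray; it stays there: plain frosted plastic round beaker, straight-sided, open top with a tiny pouring lip that does not hinder a grasp, 64 mm outside diameter, 70 mm tall, wall 3 mm, floor 4 mm thick. The point is at its centre, half-way up; z points up from its floor to its mouth.
- tray_large: the widest of three fixed grey open trays, the row for the large beakers: inside 192 mm long (its x) and 82 mm wide (its y), walls 4 mm thick, 22 mm high in all, floor 4 mm thick. Origin at the centre of its underside, z up. The three trays lie side by side (long sides together, 100 mm between centre lines) on a white sheet 4 mm thick; their order changes.
- tray_medium: the middle-width of three fixed grey open trays, the row for the medium beakers: inside 192 mm long (its x) and 68 mm wide (its y), walls 4 mm thick, 22 mm high in all, floor 4 mm thick. Origin at the centre of its underside, z up. The three trays lie side by side (long sides together, 100 mm between centre lines) on a white sheet 4 mm thick; their order changes.
- tray_small: the narrowest of three fixed grey open trays, the row for the small beakers: inside 192 mm long (its x) and 54 mm wide (its y), walls 4 mm thick, 22 mm high in all, floor 4 mm thick. Origin at the centre of its underside, z up. The three trays lie side by side (long sides together, 100 mm between centre lines) on a white sheet 4 mm thick; their order changes.
- wash_bottle_mid (a point): bystander: white wash bottle, 56 mm diameter, shoulders at 112 mm, with a thin bent spout that reaches 159 mm above its foot and 39 mm out to its own +x side. The point is on its axis, 56 mm above its foot; it stands on the grey mat near the nest.
- dishes_mid (a point): bystander: stack of clear round dishes, 90 mm diameter, 32 mm high, on the grey mat. The point is at its centre.
Things that resemble listed ones, but are neither listed nor needed, are in the scene too. Leave any brown or yellow look-alike of the part that bears large_a_mid alone.

How it is judged:
By the outcome, as a careful person would: the job done as asked, in the order asked, and still so for the second after the job is handed in, with the robot touching nothing.
It also fails if it takes over 72 s, if anything falls off the work surface, if the arm or the gripper's body presses on something with over 40 N, if the wrist force passes 120 N, or if a joint passes its speed limit or range.

### The arm

A 7-joint arm with a two-finger parallel gripper is mounted at the origin on the work surface. World frame = base frame: x ahead of the robot, y to its left, z up, the work surface at z = 0. Lengths are in m, angles in degrees, forces in N, time in s.
With the tool pointing down it reaches from about 0.425 to 0.875 m from the base axis. Payload 4.7 kg.
Tool frame: the origin (TCP) lies where the fingers leave the gripper's body, on its centre line; the fingertips stand 70 mm ahead of it and the grasp point (between the pads) lies 51 mm ahead of it (env.tip_reach is the distance from the TCP to the fingertips, in m); z points along the fingers, x is the direction in which the jaws open and shut, and the axes are right-handed (so a half turn about z gives the same grasp; the last joint's range is limited). The gripper opens to 87 mm and grips with 3 to 60 N. Pads are 19 mm wide; open, the fingers measure 117 mm over their backs; the gripper's body (75 mm by 190 mm) begins 51 mm behind the grasp point.
Start: joints at [76.782, 18.392, -4.016, 83.108, 1.295, 78.541, -3.26], TCP at [0.158, -0.631, 0.292] pointing down, gripper open.
Joint ranges: [-163.93, 163.93], [-17.29, 119.83], [-79.2, 71.16], [3.27, 140.29], [-89.18, 269.18], [5.43, 117.66], [-154.24, 154.24]. Speed limits (degrees/s): [147.25, 147.25, 180, 180, 180, 180, 180].

### API

Orientations are given as [roll, pitch, yaw] about the fixed x, y, z axes, in that order (R = Rz(yaw) Ry(pitch) Rx(roll)).
In Python, from cell import env, optics, order gives the robot as it stands.
- The arm moves only by the shell command python3 -m creep 'ROWS' [FORCE]. ROWS is JSON, a list of rows, each a list of 7 numbers: the shift along the tool's x, y, z in cm, then the turn, a rotation vector about the tool's x, y, z in rad, then the opening, from 0 (shut) to 1 (fully open). A call has 1 to 20 rows; each row shifts and turns the pose as measured when the row begins, along the tool's axes as they then stand; what a row does not reach is not made up. A row lasts 1/10 s, in which the tool goes at most 50 mm and 8.59 degrees, less where a joint would pass 70% of its speed; a pose out of reach is approached as far as the arm can. A call with a gripper value outside its range is refused whole. The fingers move at their own pace and stop on an object; FORCE is the grip in N (left out, the last holds). Time passes only in rows, so rows that do not move let the fingers close. It gives the time, the measured TCP pose, the force and the opening at its end, in the units of the state.
- env.get_obs(): the state, without advancing time (a new reading comes with each control period).
- optics.read_camera(name): name is "side" or "top"; returns a dict with "frame" (420x560x3 uint8, blue, green, red), "z_map" (420x560 float32, m along the optical axis (not along the pixel's ray), 0 where there is no reading), "fx", "fy", "cx", "cy" (pixels), "distortion" ([k1, k2, p1, p2, k3] as OpenCV has them; the pictures are not rectified), "R" (3x3) and "t" (3): a world point X has camera coordinates R X + t. Camera axes: x right, y down, z forward; pixel columns grow to the right and rows downward; lengths in m; the calibration is good to about 2 mm. A picture is of the moment at which its call begins.
- order.sign_off(): hands the job in, once; it reports no verdict.
The state is a dict: "time_s": time; "qpos": joint angles; "joint_velocities": joint speeds; "effort": joint torques, N m; "tool_pos": TCP position; "tool_rot": TCP orientation; "force": force on the tool from outside, world axes, zero at the start; "wrist_torque": the same for the moment, N m; "grip_width": finger opening in m.
Only numpy, scipy, OpenCV 4.12 (cv2) and the standard library are available. Lean on these libraries where they do the work, as an engineer would, in place of code of your own. Each camera call takes 0.05 s, during which the arm holds its last target. There are 200 camera calls.

## Working session

There is one attempt and no reset: what is moved stays moved. The work goes in short steps, Python scripts to look and compute and a shell command to move; the robot and the scene stay as the last step left them, time stands still between calls to the robot, and variables do not carry over. Pictures are saved under pics/ and viewed, on a budget of 10 in all, crops included, one or two more only if the job needs it, and the job is handed in when it is done.

```bash
mkdir -p pics; ls; python3 - <<'E'
from cell import env, optics, order
import cv2,numpy as np
print(env.get_obs())
for n in ("top","side"):
    c=optics.read_camera(n); cv2.imwrite(f"pics/{n}0.png",c["frame"]); np.savez(f"{n}0.npz",**c)
    print(n,{k:c[k] for k in c if k not in("frame","z_map")}, "cam at",-np.array(c["R"]).T@c["t"])
E
```

```text
pics
{'time_s': 0.0, 'qpos': array([76.78311888, 18.43919926, -4.01541717, 83.1755561 ,  1.29614229,
       78.5386946 , -3.25864913]), 'joint_velocities': array([-0.11614129, -0.05486193, -0.05901702,  0.03688081, -0.06270155,
       -0.04119116,  0.03519946]), 'effort': array([ 8.12949452e-06, -4.91282558e+01, -4.03899942e-01, -3.12527525e+01,
       -6.38879905e-02,  4.36024368e-02,  1.91477634e-04]), 'tool_pos': array([ 0.15737204, -0.63023426,  0.29115405]), 'tool_rot': array([ 1.79993173e+02,  1.08145742e-01, -7.59718908e+01]), 'force': array([-0.6332095 , -0.3777828 ,  0.43933972]), 'wrist_torque': array([-0.03097743, -0.00562533,  0.01687261]), 'grip_width': 0.08672238802396276}
top {'fx': 509.7967340927266, 'fy': 509.7967340927266, 'cx': 281.5997886340335, 'cy': 211.62849676621872, 'distortion': array([-0.1598472,  0.       ,  0.       ,  0.       ,  0.       ]), 'R': array([[-0.0018648 , -0.99999699,  0.00159386],
       [-0.98399781,  0.00155097, -0.17817378],
       [ 0.17817077, -0.00190061, -0.98399775]]), 't': array([-0.06518459,  0.58894318,  1.33784327])} cam at [ 0.34103268 -0.06355511  1.42147289]
side {'fx': 439.0541460272765, 'fy': 439.0541460272765, 'cx': 276.29971042612357, 'cy': 214.06361616202244, 'distortion': array([-0.04906955,  0.        ,  0.        ,  0.        ,  0.        ]), 'R': array([[ 0.97954941, -0.20104212,  0.00806288],
       [-0.10617292, -0.55052159, -0.82804184],
       [ 0.17091008,  0.81025184, -0.56060833]]), 't': array([-0.59684624,  0.08985887,  0.96089538])} cam at [ 0.42995426 -0.84908924  0.61790516]
```

View pics/top0.png

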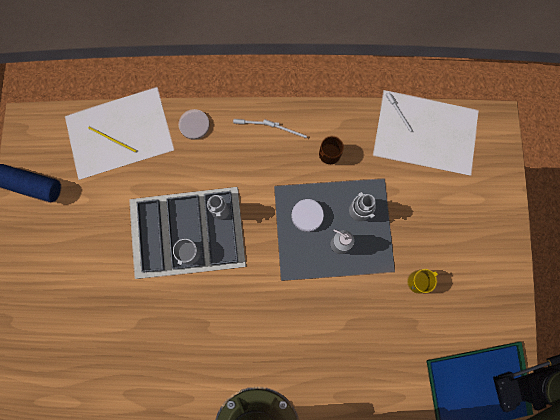

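View pics/side0.png

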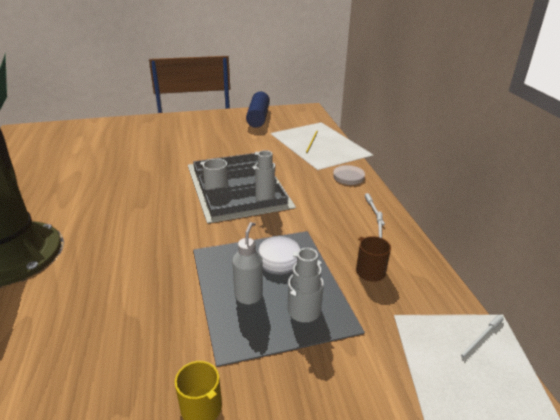

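The top view shows the trays at about (130-245, 188-277). The large beaker is at (185,252) in the middle tray and the nested pair at (216,204) in the right one. The nest is at (364,206), the wash bottle at (343,240) and the dishes at (308,215). Next I'll measure these with the depth map.

```bash
cat > h.py <<'E'
import cv2,numpy as np
from cell import env, optics
def cloud(c):
    K=np.array([[c["fx"],0,c["cx"]],[0,c["fy"],c["cy"]],[0,0,1.]])
    h,w=c["z_map"].shape
    uv=np.mgrid[0:h,0:w][::-1].reshape(2,-1).T.astype(np.float32)
    n=cv2.undistortPoints(uv.reshape(-1,1,2),K,np.array(c["distortion"])).reshape(-1,2)
    z=c["z_map"].reshape(-1,1)
    P=(np.hstack([n*z,z])-c["t"])@np.array(c["R"])
    P[z[:,0]==0]=np.nan
    return P.reshape(h,w,3)
def snap(n): return cloud_c(optics.read_camera(n))
def cloud_c(c): return c,cloud(c)
def circ(p,r):  # fixed-radius circle fit
    from scipy.optimize import least_squares
    s=least_squares(lambda q:np.hypot(*(p-q).T)-r,p.mean(0),loss="soft_l1",f_scale=.002)
    return s.x,np.sqrt(np.mean(s.fun**2)),len(p)
E
python3 - <<'E'
from h import *
for n in("top","side"):
    c=dict(np.load(n+"0.npz")); P=cloud(c).reshape(-1,3); P=P[~np.isnan(P[:,0])]
    print(n)
    # height map 1cm over the area
    X=P[:,0];Y=P[:,1];Z=P[:,2]
    m=(X>.4)&(X<.75)&(Y>-.4)&(Y<.32)
    ob=P[m&(Z>.045)]
    b=cv2.connectedComponents(cv2.dilate(((np.histogram2d(ob[:,0],ob[:,1],bins=[70,144],range=[[.4,.75],[-.4,.32]])[0])>0).astype(np.uint8),np.ones((3,3))))
    ix=((ob[:,0]-.4)/.005).astype(int);iy=((ob[:,1]+.4)/.005).astype(int);L=b[1][ix,iy]
    for k in range(1,b[0]):
        q=ob[L==k]; 
        if len(q)<15: continue
        print(len(q),"min",q.min(0).round(3),"max",q.max(0).round(3))
        zs=q[:,2]
        print("   z hist",np.histogram(zs,bins=np.arange(.04,.2,.01))[0])
# upscaled crop
im=np.load("top0.npz")["frame"][180:285,125:405]; cv2.imwrite("pics/crop.png",cv2.resize(im,None,fx=2.85,fy=2.85,interpolation=cv2.INTER_CUBIC))
# tray profile along y at several x, top cam
P=cloud(dict(np.load("top0.npz"))); 
for x in(.50,.56,.62):
    m=abs(P[:,:,0]-x)<.004; m&=(P[:,:,1]>-.02)&(P[:,:,1]<.34); q=P[m]; o=np.argsort(q[:,1]); q=q[o]
    bi=np.arange(-.02,.34,.005); d=np.digitize(q[:,1],bi)
    print(x,[(round(float(bi[k-1]),3),int(1000*np.median(q[d==k,2]))) for k in np.unique(d)])
E
```

```text
top
206 min [0.443 0.16  0.045] max [0.511 0.224 0.086]
   z hist [22 28 39 90 27  0  0  0  0  0  0  0  0  0  0]
414 min [ 0.477 -0.256  0.046] max [ 0.532 -0.196  0.167]
   z hist [  6   5  15  13  12  87 105  20  29  82   4  25  11   0   0]
491 min [ 0.57  -0.32   0.045] max [ 0.632 -0.255  0.145]
   z hist [21 45 56 93 31 31 87 30 19 43 35  0  0  0  0]
345 min [0.57  0.082 0.046] max [0.622 0.131 0.148]
   z hist [ 6 24 21 22 28 31 87 28 17 51 30  0  0  0  0]
65 min [ 0.738 -0.23   0.045] max [ 0.749 -0.175  0.077]
   z hist [ 8 21 23 13  0  0  0  0  0  0  0  0  0  0  0]
side
497 min [0.444 0.155 0.045] max [0.513 0.225 0.082]
   z hist [ 42 126 139 173  17   0   0   0   0   0   0   0   0   0   0]
1313 min [ 0.479 -0.26   0.045] max [ 0.534 -0.201  0.164]
   z hist [ 56 120 111 124 116 178 193 109  74 165  16  33  18   0   0]
1645 min [ 0.57  -0.322  0.045] max [ 0.635 -0.266  0.143]
   z hist [ 64 149 157 277 121 131 233  95 154 192  72   0   0   0   0]
737 min [0.57  0.077 0.045] max [0.627 0.123 0.143]
   z hist [ 35  64  62  72  68  71 114  56  64  94  37   0   0   0   0]
158 
[... 1841 characters left out ...]
, (0.015, 0), (0.02, 0), (0.025, -1), (0.03, 1), (0.035, -2), (0.04, -1), (0.045, 0), (0.05, 0), (0.055, 7), (0.06, 2), (0.065, 4), (0.07, 4), (0.075, 26), (0.08, 5), (0.085, 8), (0.09, 104), (0.095, 99), (0.1, 135), (0.105, 139), (0.11, 142), (0.145, 22), (0.15, 25), (0.155, 4), (0.16, 3), (0.165, 6), (0.17, 24), (0.175, 7), (0.18, 9), (0.185, 6), (0.19, 7), (0.195, 7), (0.2, 10), (0.205, 6), (0.21, 6), (0.215, 8), (0.22, 5), (0.225, 6), (0.23, 8), (0.235, 9), (0.24, 6), (0.245, 9), (0.25, 6), (0.255, 25), (0.26, 5), (0.265, 4), (0.27, 5), (0.275, 3), (0.28, 15), (0.285, 24), (0.29, 9), (0.295, 5), (0.3, 9), (0.305, 7), (0.31, 10), (0.315, 9), (0.32, 11), (0.325, 10), (0.33, 7), (0.335, 9)]
```

View pics/crop.png

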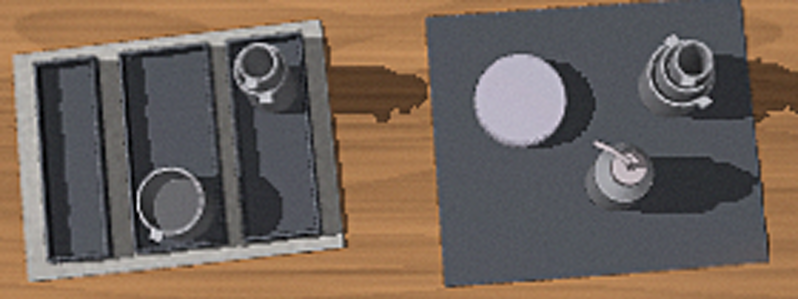

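The crop confirms the order: small tray on the left, large in the middle (large beaker at its lower end), medium on the right (pair at its upper end). The wash bottle's spout points up and left. Next I'll fit the poses.

```bash
cat >> h.py <<'E'
def fitall(A,verbose=True):
    """A: dict name->cloud (h,w,3); fixed radius fit of outer surfaces in z-bands"""
    pass
def band(P,c,rad,z0,z1):
    q=P.reshape(-1,3); q=q[~np.isnan(q[:,0])]
    return q[(np.hypot(q[:,0]-c[0],q[:,1]-c[1])<rad)&(q[:,2]>z0)&(q[:,2]<z1)]
def rows(target,yaw):
    """turn first, then shift: print in tool axes"""
    o=env.get_obs(); p=np.array(o["tool_pos"]); y=o["tool_rot"][2]; d=np.array(target)-p
    dy=(yaw-y+180)%360-180; a=np.radians(yaw)
    ex=np.array([np.cos(a),np.sin(a)]); ey=np.array([np.sin(a),-np.cos(a)])
    print("t",round(o["time_s"],2),"pos",p.round(4),"rot",np.round(o["tool_rot"],1),"w",round(o["grip_width"],4),"F",np.round(o["force"],1))
    print("  turn rz rad %.3f; then cm x %.2f y %.2f z %.2f"%(-np.radians(dy),100*d[:2]@ex,100*d[:2]@ey,-100*d[2]))
E
python3 - <<'E'
from h import *
from scipy.optimize import least_squares
T=cloud(dict(np.load("top0.npz")));S=cloud(dict(np.load("side0.npz")))
for nm,c,r,z0,z1 in [("smallA",(.602,-.291),.018,.112,.134),("medA",(.602,-.291),.025,.08,.102),("lgA",(.602,-.291),.032,.03,.068),
  ("smallB",(.597,.106),.018,.112,.134),("medB",(.597,.106),.025,.045,.1),("lgS",(.477,.192),.032,.045,.072),("bottle",(.505,-.228),.028,.03,.10),("dishes",(.575,-.185),.045,.012,.03)]:
    for n,P in(("top",T),("side",S)):
        q=band(P,c,r+.015,z0,z1)
        if len(q)>8:
            # outer surface only: keep points near camera side for side cam
            f=circ(q[:,:2],r); print(nm,n,f[0].round(4),"rms",round(f[1],4),f[2])
for P in(T,S):
    q=band(P,(.505,-.228),.06,.14,.17); print("spout",q.mean(0).round(3),q.min(0).round(3),q.max(0).round(3))
# trays: wall tops
for P in (T,S):
    q=P.reshape(-1,3);q=q[~np.isnan(q[:,0])]
    q=q[(abs(q[:,0]-.565)<.14)&(q[:,1]>.03)&(q[:,1]<.4)&(q[:,2]>.021)&(q[:,2]<.031)]
    for c,r in(((.597,.106),.035),((.477,.192),.042)): q=q[np.hypot(q[:,0]-c[0],q[:,1]-c[1])>r]
    w=np.array([-145,-138+0]) 
    off=np.array([100+27+2,100-27-2+0,41+2,-43,-100+36,-136])/1000. # small +y, large 0, medium -y
    off=np.array([.129,.071,.043,-.043,-.064,-.136])
    def res(s):
        v=-(q[:,0]-.565)*np.sin(s[0])+q[:,1]*np.cos(s[0])-s[1]
        return np.abs(v[:,None]-off).min(1)
    s=least_squares(res,[np.radians(6.7),.205],loss="soft_l1",f_scale=.003).x
    e=np.array([np.cos(s[0]),np.sin(s[0])]); u=(q[:,0]-.565)*e[0]+q[:,1]*e[1]
    v=-(q[:,0]-.565)*e[1]+q[:,1]*e[0]-s[1]
    print("yaw",np.degrees(s[0]),"v0",s[1],"u pct",np.percentile(u,[0.5,3,50,97,99.5]), "u hist of end walls",len(q))
    um=np.percentile(u,[1,99]).mean(); base=np.array([.565,0])
    for k,o in(("S",.1),("L",0),("M",-.1)):
        print(k,(base+um*e+(s[1]+o)*np.array([-e[1],e[0]])).round(4))
E
```

```text
smallA top [ 0.5999 -0.2884] rms 0.0019 50
smallA side [ 0.6026 -0.29  ] rms 0.0018 302
medA top [ 0.6028 -0.2884] rms 0.0064 79
medA side [ 0.6041 -0.2882] rms 0.0014 275
lgA top [ 0.6027 -0.288 ] rms 0.0082 144
lgA side [ 0.6038 -0.2875] rms 0.0011 537
smallB top [0.599  0.1056] rms 0.0018 46
smallB side [0.6009 0.104 ] rms 0.0019 141
medB top [0.5963 0.1068] rms 0.0056 132
medB side [0.6011 0.1058] rms 0.0014 372
lgS top [0.48   0.1912] rms 0.0016 93
lgS side [0.4819 0.1913] rms 0.0022 343
bottle top [ 0.5056 -0.229 ] rms 0.0022 152
bottle side [ 0.5068 -0.2285] rms 0.0011 865
dishes top [ 0.5861 -0.1351] rms 0.0148 30
dishes side [ 0.5869 -0.1374] rms 0.0013 215
spout [ 0.515 -0.212  0.156] [ 0.504 -0.229  0.143] [ 0.527 -0.196  0.167]
spout [ 0.513 -0.222  0.155] [ 0.504 -0.231  0.14 ] [ 0.527 -0.201  0.164]
yaw 6.632115968994478 v0 0.2055083909483285 u pct [-0.10202062 -0.10072151  0.00201388  0.09789988  0.09921115] u hist of end walls 832
S [0.5284 0.3033]
L [0.5399 0.204 ]
M [0.5515 0.1046]
yaw 6.510859571462838 v0 0.20228630552304308 u pct [-0.10171886 -0.10092153 -0.00739656  0.09531089  0.09742117] u hist of end walls 823
S [0.5285 0.3001]
L [0.5398 0.2007]
M [0.5512 0.1014]
```

```bash
python3 -c "
from h import *
rows((.6025,-.289,.25),-122)"
```

```text
t 0.1 pos [ 0.1574 -0.6303  0.2913] rot [ 1.8e+02  1.0e-01 -7.6e+01] w 0.0871 F [-0.1  0.5 -0.4]
  turn rz rad 0.803; then cm x -52.53 y -19.66 z 4.13
```

```bash
python3 -m creep '[[0,0,0,0,0,0.134,1],[0,0,0,0,0,0.134,1],[0,0,0,0,0,0.134,1],[0,0,0,0,0,0.134,1],[0,0,0,0,0,0.134,1],[0,0,0,0,0,0.134,1],[-4,-1.5,0,0,0,0,1],[-4,-1.5,0,0,0,0,1],[-4,-1.5,0,0,0,0,1],[-4,-1.5,0,0,0,0,1],[-4,-1.5,0,0,0,0,1],[-4,-1.5,0,0,0,0,1],[-4,-1.5,0,0,0,0,1],[-4,-1.5,0,0,0,0,1],[0,0,0,0,0,0,1]]' 15; python3 -c "
from h import *
rows((.6025,-.289,.25),-122)"
```

```text
time_s: 1.6
tool_pos: [0.4424, -0.4229, 0.2813]
tool_rot: [179.1, 0.5, -124.4]
force: [-0.1, 0.2, -0.0]
grip_width: 0.0872
t 1.6 pos [ 0.4424 -0.4229  0.2813] rot [ 179.1    0.5 -124.4] w 0.0872 F [-0.1  0.2 -0. ]
  turn rz rad -0.042; then cm x -19.84 y -6.48 z 3.13
```

```bash
cat >> h.py <<'E'
from scipy.spatial.transform import Rotation as Ro
def rows(target,yaw,grasp=0):
    o=env.get_obs(); p=np.array(o["tool_pos"]); R=Ro.from_euler("xyz",o["tool_rot"],degrees=True); G=Ro.from_euler("xyz",[180,0,yaw],degrees=True)
    d=np.array(target)-p; rv=(R.inv()*G).as_rotvec()
    print("t",round(o["time_s"],2),"pos",p.round(4),"rot",np.round(o["tool_rot"],1),"w",round(o["grip_width"],4),"F",np.round(o["force"],1))
    print("  rotvec",rv.round(3),"shift cm: now-axes",(100*R.inv().apply(d)).round(2)," after-turn axes",(100*G.inv().apply(d)).round(2))
E
python3 -m creep '[[-3.5,-1.2,0.3,0,0,-0.04,1],[-3.5,-1.2,0.3,0,0,0,1],[-3.5,-1.2,0.3,0,0,0,1],[-3.5,-1.2,0.3,0,0,0,1],[-3.5,-1.2,0.3,0,0,0,1],[-1.5,-0.5,0.3,0,0,0,1],[0,0,0,0,0,0,1]]' 15; python3 -c "
from h import *
rows((.6025,-.289,.25),-122)"
```

```text
time_s: 2.3
tool_pos: [0.6012, -0.295, 0.2584]
tool_rot: [178.7, 0.4, -122.2]
force: [-0.9, -0.6, 0.7]
grip_width: 0.0869
t 2.3 pos [ 0.6012 -0.295   0.2584] rot [ 178.7    0.4 -122.2] w 0.0869 F [-0.9 -0.6  0.7]
  rotvec [ 0.023  0.006 -0.003] shift cm: now-axes [-0.57  0.18  0.85]  after-turn axes [-0.58  0.2   0.84]
```

```bash
python3 -m creep '[[-0.6,0.2,0.8,0.023,0.006,0,1],[0,0,0,0,0,0,1],[0,0,2.5,0,0,0,1],[0,0,2.5,0,0,0,1],[0,0,1,0,0,0,1],[0,0,0,0,0,0,1]]' 15; python3 -c "
from h import *
rows((.6025,-.289,.183),-122)
c,P=snap('side'); cv2.imwrite('pics/s1.png',c['frame'][180:360,200:400].repeat(3,0).repeat(3,1))"
```

```text
time_s: 2.9
tool_pos: [0.5947, -0.3022, 0.1909]
tool_rot: [-179.9, -0.5, -123.0]
force: [0.4, 0.7, -0.5]
grip_width: 0.087
t 2.9 pos [ 0.5947 -0.3022  0.1909] rot [-179.9   -0.5 -123. ] w 0.087 F [ 0.4  0.7 -0.5]
  rotvec [-0.001 -0.009 -0.017] shift cm: now-axes [-1.54  0.07  0.78]  after-turn axes [-1.54  0.04  0.79]
```

View pics/s1.png

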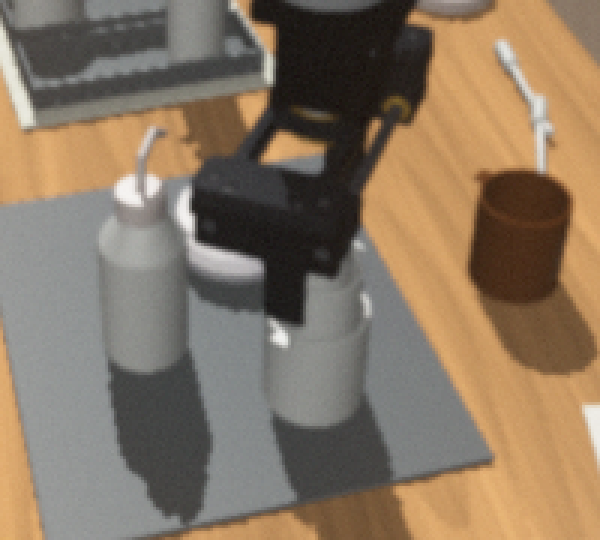

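The picture shows the fingers around the small beaker, the near one at about (285,290), and the tool 15 mm off along x. I'll correct that before closing.

```bash
python3 -m creep '[[-1.0,0,0,0,0,-0.017,1],[0,0,0,0,0,0,1],[0,0,0,0,0,0,1]]' 15; python3 -c "
from h import *
rows((.6025,-.289,.183),-122)"
```

```text
time_s: 3.25
tool_pos: [0.6017, -0.2954, 0.1954]
tool_rot: [-179.6, -0.5, -122.0]
force: [0.2, 0.4, 0.8]
grip_width: 0.0868
t 3.25 pos [ 0.6017 -0.2954  0.1954] rot [-179.6   -0.5 -122. ] w 0.0868 F [0.2 0.4 0.8]
  rotvec [-0.007 -0.009 -0.   ] shift cm: now-axes [-0.59  0.28  1.24]  after-turn axes [-0.58  0.27  1.24]
```

```bash
python3 -m creep '[[-0.6,0.3,0.6,-0.007,-0.009,0,1],[0,0,0,0,0,0,1],[0,0,0,0,0,0,1]]' 15; python3 -c "
from h import *
rows((.6025,-.289,.183),-122)"
```

```text
time_s: 3.55
tool_pos: [0.6034, -0.2875, 0.1904]
tool_rot: [-179.9, 0.1, -121.9]
force: [-0.1, 0.5, 0.5]
grip_width: 0.0871
t 3.55 pos [ 0.6034 -0.2875  0.1904] rot [-1.799e+02  1.000e-01 -1.219e+02] w 0.0871 F [-0.1  0.5  0.5]
  rotvec [-0.002  0.001  0.001] shift cm: now-axes [0.17 0.   0.74]  after-turn axes [0.17 0.   0.74]
```

```bash
python3 -m creep '[[0.2,0,0.6,0,0,0,1],[0,0,0,0,0,0,1],[0,0,0,0,0,0,0],[0,0,0,0,0,0,0],[0,0,0,0,0,0,0],[0,0,0,0,0,0,0],[0,0,0,0,0,0,0],[0,0,0,0,0,0,0]]' 20; python3 -c "
from h import *
rows((.6025,-.289,.183),-122)"
```

```text
time_s: 4.35
tool_pos: [0.602, -0.2898, 0.1836]
tool_rot: [-179.9, 0.1, -122.0]
force: [-0.3, -0.1, -0.4]
grip_width: 0.0473
t 4.35 pos [ 0.602  -0.2898  0.1836] rot [-1.799e+02  1.000e-01 -1.220e+02] w 0.0473 F [-0.3 -0.1 -0.4]
  rotvec [-0.001  0.001  0.001] shift cm: now-axes [-0.09 -0.    0.06]  after-turn axes [-0.09 -0.    0.06]
```

```bash
python3 -m creep '[[0,0,0,0,0,0,0],[0,0,0,0,0,0,0],[0,0,0,0,0,0,0],[0,0,0,0,0,0,0],[0,0,-0.6,0,0,0,0],[0,0,-1.5,0,0,0,0],[0,0,-1.5,0,0,0,0],[0,0,-1.5,0,0,0,0],[0,0,0,0,0,0,0]]' 20; python3 -c "
from h import *
rows((.6025,-.289,.333),-122)
c,P=snap('side'); cv2.imwrite('pics/s2.png',c['frame'][150:350,200:400].repeat(3,0).repeat(3,1))"
```

```text
time_s: 5.25
tool_pos: [0.6025, -0.2898, 0.2405]
tool_rot: [-179.8, 0.1, -122.0]
force: [0.5, 0.4, -0.9]
grip_width: 0.036
t 5.25 pos [ 0.6025 -0.2898  0.2405] rot [-1.798e+02  1.000e-01 -1.220e+02] w 0.036 F [ 0.5  0.4 -0.9]
  rotvec [-0.004  0.001  0.001] shift cm: now-axes [-0.09  0.01 -9.25]  after-turn axes [-0.07  0.04 -9.25]
```

View pics/s2.png

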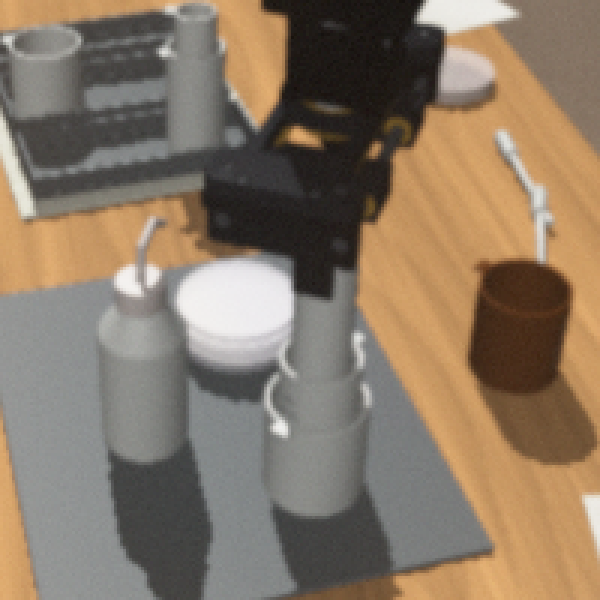

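The picture shows the small beaker gripped (jaws at 36 mm) and sliding cleanly out, with the medium and large still seated.

```bash
python3 -m creep '[[0,0,-2.5,0,0,0,0],[0,0,-2.5,0,0,0,0],[0,0,-2.5,0,0,0,0],[0,0,-2,0,0,0,0],[0,0,0,0,0,-0.13,0],[0,0,0,0,0,-0.14,0],[0,0,0,0,0,-0.14,0],[0,0,0,0,0,-0.14,0],[0,0,0,0,0,-0.14,0],[0,0,0,0,0,0,0]]' 20; python3 -c "
from h import *
rows((.4788,.2963,.31),-83.4)"
```

```text
time_s: 6.3
tool_pos: [0.5999, -0.2889, 0.3341]
tool_rot: [179.8, 0.2, -80.9]
force: [0.3, -0.5, -1.0]
grip_width: 0.0361
t 6.3 pos [ 0.5999 -0.2889  0.3341] rot [179.8   0.2 -80.9] w 0.0361 F [ 0.3 -0.5 -1. ]
  rotvec [0.004 0.003 0.044] shift cm: now-axes [-59.69   2.66   2.62]  after-turn axes [-59.52   5.3    2.41]
```

```bash
python3 -m creep '[[-2,0,0,0,0,0.044,0],[-4,0.4,0,0,0,0,0],[-4,0.4,0,0,0,0,0],[-4,0.4,0,0,0,0,0],[-4,0.4,0,0,0,0,0],[-4,0.4,0,0,0,0,0],[-4,0.4,0,0,0,0,0],[-4,0.4,0,0,0,0,0],[-4,0.4,0,0,0,0,0],[-4,0.4,0,0,0,0,0],[-4,0.4,0,0,0,0,0],[-4,0.4,0,0,0,0,0],[-4,0.4,0,0,0,0,0],[-4,0.4,0,0,0,0,0],[-3,0.3,0,0,0,0,0],[0,0,0,0,0,0,0]]' 20; python3 -c "
from h import *
rows((.4788,.2963,.30),-83.4)"
```

```text
time_s: 7.9
tool_pos: [0.4894, 0.2932, 0.3308]
tool_rot: [179.5, 0.2, -87.5]
force: [-1.1, -0.2, -0.5]
grip_width: 0.036
t 7.9 pos [0.4894 0.2932 0.3308] rot [179.5   0.2 -87.5] w 0.036 F [-1.1 -0.2 -0.5]
  rotvec [ 0.009  0.003 -0.071] shift cm: now-axes [-0.35  1.02  3.09]  after-turn axes [-0.43  1.02  3.08]
```

```bash
python3 -m creep '[[-0.4,1.0,2,0.009,0.003,-0.07,0],[0,0,3,0,0,0,0],[0,0,3,0,0,0,0],[0,0,2.5,0,0,0,0],[0,0,1.5,0,0,0,0],[0,0,0,0,0,0,0],[0,0,0,0,0,0,0]]' 20; python3 -c "
from h import *
rows((.4788,.2963,.1796),-83.4)"
```

```text
time_s: 8.6
tool_pos: [0.4805, 0.2938, 0.2074]
tool_rot: [-179.8, -0.1, -84.4]
force: [-0.5, -0.1, 0.3]
grip_width: 0.0361
t 8.6 pos [0.4805 0.2938 0.2074] rot [-1.798e+02 -1.000e-01 -8.440e+01] w 0.0361 F [-0.5 -0.1  0.3]
  rotvec [-0.003 -0.003 -0.018] shift cm: now-axes [-0.27  0.15  2.78]  after-turn axes [-0.27  0.14  2.78]
```

```bash
python3 -m creep '[[-0.3,0.1,1,-0.003,-0.003,-0.018,0],[0,0,0.8,0,0,0,0],[0,0,0.5,0,0,0,0],[0,0,0,0,0,0,0],[0,0,0,0,0,0,0]]' 20; python3 -c "
from h import *
rows((.4788,.2963,.1796),-83.4)"
```

```text
time_s: 9.1
tool_pos: [0.4812, 0.2977, 0.1859]
tool_rot: [-179.7, 0.1, -83.4]
force: [0.4, -0.1, -0.1]
grip_width: 0.0361
t 9.1 pos [0.4812 0.2977 0.1859] rot [-1.797e+02  1.000e-01 -8.340e+01] w 0.0361 F [ 0.4 -0.1 -0.1]
  rotvec [-0.005  0.002 -0.001] shift cm: now-axes [0.11 0.25 0.63]  after-turn axes [0.11 0.25 0.63]
```

```bash
python3 -m creep '[[0.1,0.2,0.3,-0.005,0,0,0],[0,0,0.15,0,0,0,0],[0,0,0.1,0,0,0,0],[0,0,0,0,0,0,0],[0,0,0,0,0,0,0]]' 20; python3 -c "
from h import *
rows((.4788,.2963,.1796),-83.4)"
```

```text
time_s: 9.6
tool_pos: [0.4795, 0.2966, 0.1806]
tool_rot: [-180.0, 0.2, -83.4]
force: [0.1, -0.3, 0.3]
grip_width: 0.0363
t 9.6 pos [0.4795 0.2966 0.1806] rot [-180.     0.2  -83.4] w 0.0363 F [ 0.1 -0.3  0.3]
  rotvec [-0.001  0.003 -0.001] shift cm: now-axes [0.02 0.07 0.1 ]  after-turn axes [0.02 0.07 0.1 ]
```

```bash
python3 -m creep '[[0,0,0.1,0,0,0,0],[0,0,0,0,0,0,0],[0,0,0.1,0,0,0,0],[0,0,0,0,0,0,0]]' 20; python3 -c "
from h import *
rows((.4788,.2963,.1796),-83.4)"
```

```text
time_s: 10.0
tool_pos: [0.4801, 0.2971, 0.1799]
tool_rot: [-179.8, 0.2, -83.4]
force: [0.4, -0.5, -0.9]
grip_width: 0.0356
t 10.0 pos [0.4801 0.2971 0.1799] rot [-179.8    0.2  -83.4] w 0.0356 F [ 0.4 -0.5 -0.9]
  rotvec [-0.003  0.003 -0.001] shift cm: now-axes [0.07 0.14 0.03]  after-turn axes [0.07 0.14 0.03]
```

```bash
python3 -m creep '[[0,0,0.1,0,0,0,0],[0,0,0.1,0,0,0,0],[0,0,0,0,0,0,0]]' 20;  python3 -m creep '[[0,0,0.1,0,0,0,0],[0,0,0.1,0,0,0,0],[0,0,0,0,0,0,0]]' 20
```

```text
time_s: 10.3
tool_pos: [0.4811, 0.2976, 0.1798]
tool_rot: [-179.7, 0.2, -83.4]
force: [-0.0, -0.2, -0.4]
grip_width: 0.0361
time_s: 10.6
tool_pos: [0.4821, 0.298, 0.1797]
tool_rot: [-179.5, 0.2, -83.5]
force: [0.6, 0.4, -0.5]
grip_width: 0.036
```

```bash
python3 -m creep '[[0,0.1,0.3,-0.006,0,0,0],[0,0,0,0,0,0,0]]' 20;  python3 -m creep '[[0,0.1,0.3,0,0,0,0],[0,0,0,0,0,0,0]]' 20
```

```text
time_s: 10.8
tool_pos: [0.4835, 0.2988, 0.18]
tool_rot: [-179.5, 0.3, -83.5]
force: [-0.2, -0.4, -0.6]
grip_width: 0.0361
time_s: 11.0
tool_pos: [0.4847, 0.2995, 0.1798]
tool_rot: [-179.2, 0.3, -83.5]
force: [-1.1, 0.3, -1.0]
grip_width: 0.0357
```

Height has stopped at the expected floor value, so the beaker is on the tray floor. Releasing.

```bash
python3 -m creep '[[0,0,0,0,0,0,0.5],[0,0,0,0,0,0,0.65],[0,0,0,0,0,0,0.65],[0,0,0,0,0,0,0.65],[0,0,-1.5,0,0,0,0.65],[0,0,-2.5,0,0,0,0.65],[0,0,-4,0,0,0,1],[0,0,-4,0,0,0,1],[0,0,0,0,0,0,1]]' 20; python3 -c "
from h import *
rows((.6025,-.289,.23),-122)
c,P=snap('side');cv2.imwrite('pics/s3.png',c['frame'][100:280,150:350].repeat(3,0).repeat(3,1))
T=snap('top')[1]
for n,Q in(('side',P),('top',T)):
  q=band(Q,(.482,.298),.03,.1,.134); print(n,len(q),circ(q[:,:2],.018) if len(q)>8 else '')
  q=band(Q,(.603,-.288),.04,.08,.102); print(n,'medA',circ(q[:,:2],.025) if len(q)>8 else '')
"
```

```text
time_s: 11.9
tool_pos: [0.481, 0.2982, 0.3033]
tool_rot: [-179.6, 0.3, -83.4]
force: [-0.5, -0.1, 0.2]
grip_width: 0.0732
t 11.9 pos [0.481  0.2982 0.3033] rot [-179.6    0.3  -83.4] w 0.0732 F [-0.5 -0.1  0.2]
  rotvec [-0.006  0.008  0.674] shift cm: now-axes [59.77 -5.26  7.06]  after-turn axes [ 43.36 -41.42   7.33]
side 166 (array([0.48763766, 0.30091678]), np.float64(0.0020620244763949855), 166)
side medA (array([ 0.60371443, -0.29020484]), np.float64(0.0021517797534304317), 449)
top 9 (array([0.48369049, 0.30067072]), np.float64(0.0016103101018998458), 9)
top medA (array([ 0.60208945, -0.28771418]), np.float64(0.001930809101333333), 81)
```

View pics/s3.png

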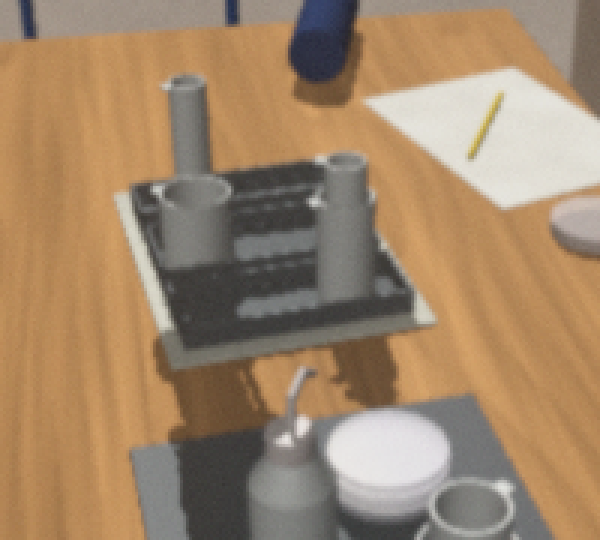

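The picture shows small_a standing upright in the narrow tray at (188,130), with the others undisturbed. Next is medium_a.

```bash
python3 -m creep '[[4.4,-0.4,0,0,0,0,1],[4.4,-0.4,0,0,0,0,1],[4.4,-0.4,0,0,0,0,1],[4.4,-0.4,0,0,0,0,1],[4.4,-0.4,0,0,0,0,1],[4.4,-0.4,0,0,0,0,1],[4.4,-0.4,0,0,0,0,1],[4.4,-0.4,0,0,0,0,1],[4.4,-0.4,0,0,0,0,1],[4.4,-0.4,0,0,0,0,1],[4.4,-0.4,0,0,0,0,1],[4.4,-0.4,0,0,0,0,1],[4.4,-0.4,0,0,0,0,1],[0,0,0,0,0,0.13,1],[0,0,0,0,0,0.13,1],[0,0,0,0,0,0.13,1],[0,0,0,0,0,0.13,1],[0,0,0,0,0,0.13,1],[0,0,0,0,0,0,1]]' 20; python3 -c "
from h import *
rows((.6025,-.289,.22),-122)"
```

```text
time_s: 13.9
tool_pos: [0.5886, -0.2881, 0.2646]
tool_rot: [177.3, -0.7, -121.8]
force: [-0.5, -0.6, -0.6]
grip_width: 0.0869
t 13.9 pos [ 0.5886 -0.2881  0.2646] rot [ 177.3   -0.7 -121.8] w 0.0869 F [-0.5 -0.6 -0.6]
  rotvec [ 0.048 -0.012  0.002] shift cm: now-axes [-0.71 -1.44  4.39]  after-turn axes [-0.66 -1.23  4.46]
```

```bash
python3 -m creep '[[-0.6,-1.2,0,0.048,-0.012,0,1],[0,0,0,0,0,0,1],[0,0,3,0,0,0,1],[0,0,3,0,0,0,1],[0,0,2.5,0,0,0,1],[0,0,0,0,0,0,1],[0,0,0,0,0,0,1]]' 20; python3 -c "
from h import *
rows((.6025,-.289,.152),-122)"
```

```text
time_s: 14.6
tool_pos: [0.5986, -0.2882, 0.1732]
tool_rot: [179.4, -0.1, -120.8]
force: [0.2, -0.4, 0.6]
grip_width: 0.0873
t 14.6 pos [ 0.5986 -0.2882  0.1732] rot [ 1.794e+02 -1.000e-01 -1.208e+02] w 0.0873 F [ 0.2 -0.4  0.6]
  rotvec [ 0.01  -0.002  0.02 ] shift cm: now-axes [-0.13 -0.4   2.12]  after-turn axes [-0.13 -0.37  2.12]
```

```bash
python3 -m creep '[[-0.1,-0.4,0.8,0.01,0,0.02,1],[0,0,1.2,0,0,0,1],[0,0,0,0,0,0,1],[0,0,0,0,0,0,1]]' 20; python3 -c "
from h import *
rows((.6025,-.289,.152),-122)"
```

```text
time_s: 15.0
tool_pos: [0.6043, -0.2902, 0.1554]
tool_rot: [-179.7, -0.1, -122.0]
force: [-0.1, 0.4, -0.2]
grip_width: 0.0872
t 15.0 pos [ 0.6043 -0.2902  0.1554] rot [-1.797e+02 -1.000e-01 -1.220e+02] w 0.0872 F [-0.1  0.4 -0.2]
  rotvec [-0.005 -0.002 -0.   ] shift cm: now-axes [-0.01  0.22  0.34]  after-turn axes [-0.01  0.22  0.34]
```

Close, with time for the fingers to reach 50 mm, then lift.

```bash
python3 -m creep '[[0,0.1,0.3,-0.004,0,0,1],[0,0,0,0,0,0,0],[0,0,0,0,0,0,0],[0,0,0,0,0,0,0],[0,0,0,0,0,0,0],[0,0,0,0,0,0,0],[0,0,0,0,0,0,0],[0,0,0,0,0,0,0],[0,0,0,0,0,0,0]]' 20; python3 -c "
from h import *
rows((.6025,-.289,.152),-122)"
```

```text
time_s: 15.9
tool_pos: [0.6041, -0.2899, 0.1539]
tool_rot: [-179.8, -0.1, -122.0]
force: [-0.7, -0.0, 0.1]
grip_width: 0.0495
t 15.9 pos [ 0.6041 -0.2899  0.1539] rot [-1.798e+02 -1.000e-01 -1.220e+02] w 0.0495 F [-0.7 -0.   0.1]
  rotvec [-0.003 -0.001  0.   ] shift cm: now-axes [0.   0.18 0.19]  after-turn axes [0.   0.18 0.19]
```

```bash
python3 -m creep '[[0,0,-0.6,0,0,0,0],[0,0,-1.5,0,0,0,0],[0,0,-1.5,0,0,0,0],[0,0,-2,0,0,0,0],[0,0,-2.5,0,0,0,0],[0,0,-2.5,0,0,0,0],[0,0,0,0,0,0,0],[0,0,0,0,0,-0.14,0],[0,0,0,0,0,-0.14,0],[0,0,0,0,0,-0.14,0],[0,0,0,0,0,-0.14,0],[0,0,0,0,0,-0.12,0],[0,0,0,0,0,0,0]]' 20; python3 -c "
from h import *
rows((.5068,.0983,.26),-83.4)
c,P=snap('side')
q=band(P,(.603,-.288),.05,.02,.068); print('lgA',circ(q[:,:2],.032))
q=band(P,(.603,-.288),.05,.11,.19); print(q[:,2].min() if len(q) else '')"
```

```text
time_s: 17.2
tool_pos: [0.6045, -0.2893, 0.2752]
tool_rot: [-179.5, -0.5, -81.5]
force: [-0.3, -0.7, -1.2]
grip_width: 0.0495
t 17.2 pos [ 0.6045 -0.2893  0.2752] rot [-179.5   -0.5  -81.5] w 0.0495 F [-0.3 -0.7 -1.2]
  rotvec [-0.009 -0.009  0.034] shift cm: now-axes [-39.8    3.93   1.13]  after-turn axes [-39.63   5.25   1.52]
lgA (array([ 0.60317746, -0.28897525]), np.float64(0.0018699363622333163), 1092)
0.13016928399280217
```

```bash
python3 -m creep '[[-2,0.3,0,-0.009,-0.009,0.02,0],[-4.2,0.5,0,0,0,0,0],[-4.2,0.5,0,0,0,0,0],[-4.2,0.5,0,0,0,0,0],[-4.2,0.5,0,0,0,0,0],[-4.2,0.5,0,0,0,0,0],[-4.2,0.5,0,0,0,0,0],[-4.2,0.5,0,0,0,0,0],[-4.2,0.5,0,0,0,0,0],[-3,0.3,0,0,0,0,0],[0,0,0,0,0,0,0]]' 20; python3 -c "
from h import *
rows((.5068,.0983,.2),-83.4)"
```

```text
time_s: 18.35
tool_pos: [0.5121, 0.1015, 0.2748]
tool_rot: [-179.8, -0.1, -85.2]
force: [-0.3, -0.1, -1.0]
grip_width: 0.0496
t 18.35 pos [0.5121 0.1015 0.2748] rot [-1.798e+02 -1.000e-01 -8.520e+01] w 0.0496 F [-0.3 -0.1 -1. ]
  rotvec [-0.003 -0.002 -0.031] shift cm: now-axes [0.26 0.58 7.48]  after-turn axes [0.26 0.57 7.48]
```

```bash
python3 -m creep '[[0.3,0.6,0,0,0,-0.031,0],[0,0,2.5,0,0,0,0],[0,0,3,0,0,0,0],[0,0,2.5,0,0,0,0],[0,0,1,0,0,0,0],[0,0,0,0,0,0,0],[0,0,0,0,0,0,0]]' 20; python3 -c "
from h import *
rows((.5068,.0983,.154),-83.4)"
```

```text
time_s: 19.05
tool_pos: [0.5085, 0.0959, 0.1852]
tool_rot: [-179.5, -0.3, -84.2]
force: [0.2, -0.5, -0.1]
grip_width: 0.0494
t 19.05 pos [0.5085 0.0959 0.1852] rot [-179.5   -0.3  -84.2] w 0.0494 F [ 0.2 -0.5 -0.1]
  rotvec [-0.009 -0.005 -0.014] shift cm: now-axes [-0.27  0.18  3.12]  after-turn axes [-0.26  0.14  3.12]
```

```bash
python3 -m creep '[[-0.3,0.1,0.9,-0.009,-0.005,-0.014,0],[0,0,0.9,0,0,0,0],[0,0,0.7,0,0,0,0],[0,0,0,0,0,0,0],[0,0,0,0,0,0,0]]' 20; python3 -c "
from h import *
rows((.5068,.0983,.154),-83.4)"
```

```text
time_s: 19.55
tool_pos: [0.5093, 0.0991, 0.1611]
tool_rot: [-179.7, -0.0, -83.5]
force: [0.1, 0.3, 0.3]
grip_width: 0.0497
t 19.55 pos [0.5093 0.0991 0.1611] rot [-179.7   -0.   -83.5] w 0.0497 F [0.1 0.3 0.3]
  rotvec [-0.005 -0.    -0.001] shift cm: now-axes [0.05 0.26 0.71]  after-turn axes [0.05 0.26 0.71]
```

```bash
python3 -m creep '[[0,0.2,0.4,-0.005,0,0,0],[0,0,0.3,0,0,0,0],[0,0,0.2,0,0,0,0],[0,0,0,0,0,0,0]]' 20;  python3 -m creep '[[0,0,0.2,0,0,0,0],[0,0,0,0,0,0,0]]' 20
```

```text
time_s: 19.95
tool_pos: [0.5087, 0.0991, 0.1543]
tool_rot: [-179.8, -0.1, -83.5]
force: [0.9, -0.1, -1.2]
grip_width: 0.0493
time_s: 20.15
tool_pos: [0.5099, 0.0993, 0.1541]
tool_rot: [-179.7, -0.1, -83.5]
force: [0.7, -0.4, -2.0]
grip_width: 0.0493
```

```bash
python3 -m creep '[[0,0,0,0,0,0,0.75],[0,0,0,0,0,0,0.85],[0,0,0,0,0,0,0.85],[0,0,0,0,0,0,0.85],[0,0,-1.5,0,0,0,0.85],[0,0,-2.5,0,0,0,0.85],[0,0,-4,0,0,0,1],[0,0,-2,0,0,0,1],[0,0,0,0,0,0,1]]' 20; python3 -c "
from h import *
rows((.6030,-.289,.25),-122)
T=snap('top')[1]; P=snap('side')[1]
for n,Q in(('side',P),('top',T)):
  q=band(Q,(.509,.099),.04,.04,.1); print(n,len(q),circ(q[:,:2],.025) if len(q)>8 else '',q[:,2].max())
  q=band(Q,(.603,-.289),.05,.02,.068); print(n,'lgA',circ(q[:,:2],.032))
"
```

```text
time_s: 21.05
tool_pos: [0.5084, 0.0996, 0.2592]
tool_rot: [-179.8, -0.1, -83.4]
force: [0.7, -0.0, -0.1]
grip_width: 0.0853
t 21.05 pos [0.5084 0.0996 0.2592] rot [-1.798e+02 -1.000e-01 -8.340e+01] w 0.0853 F [ 0.7 -0.  -0.1]
  rotvec [-0.004  0.     0.674] shift cm: now-axes [39.69 -4.94  0.98]  after-turn axes [ 27.94 -28.62   0.92]
side 493 (array([0.51009657, 0.09918996]), np.float64(0.0019270153752624928), 493) 0.09984614401891252
side lgA (array([ 0.6031949 , -0.28903386]), np.float64(0.0018343255541984382), 1097)
top 52 (array([0.50756807, 0.10284053]), np.float64(0.001056674066279078), 52) 0.09904177009826011
top lgA (array([ 0.60117566, -0.28710347]), np.float64(0.0017472251600675378), 189)
```

```bash
python3 -m creep '[[3,-0.2,0,0,0,0,1],[4.4,-0.5,0,0,0,0,1],[4.4,-0.5,0,0,0,0,1],[4.4,-0.5,0,0,0,0,1],[4.4,-0.5,0,0,0,0,1],[4.4,-0.5,0,0,0,0,1],[4.4,-0.5,0,0,0,0,1],[4.4,-0.5,0,0,0,0,1],[4.4,-0.5,0,0,0,0,1],[0,0,0,0,0,-0.14,1],[0,0,0,0,0,-0.14,1],[0,0,0,0,0,-0.14,1],[0,0,0,0,0,-0.14,1],[0,0,0,0,0,-0.14,1],[0,0,0,0,0,-0.14,1],[0,0,0,0,0,-0.14,1],[0,0,0,0,0,-0.14,1],[0,0,0,0,0,-0.14,1],[0,0,0,0,0,-0.14,1],[0,0,0,0,0,-0.14,1]]' 20; python3 -c "
from h import *
rows((.6025,-.289,.22),58)"
```

```text
time_s: 23.15
tool_pos: [0.5808, -0.2849, 0.2132]
tool_rot: [-178.2, 3.1, 8.9]
force: [0.4, -0.0, 0.3]
grip_width: 0.0871
t 23.15 pos [ 0.5808 -0.2849  0.2132] rot [-178.2    3.1    8.9] w 0.0871 F [ 0.4 -0.   0.3]
  rotvec [-0.052  0.037 -0.858] shift cm: now-axes [ 2.04  0.72 -0.82]  after-turn axes [ 0.8   2.06 -0.68]
```

```bash
python3 -m creep '[[0,0,0,-0.009,0.006,-0.14,1],[0,0,0,-0.009,0.006,-0.14,1],[0,0,0,-0.009,0.006,-0.14,1],[0,0,0,-0.009,0.006,-0.14,1],[0,0,0,-0.009,0.006,-0.14,1],[0,0,0,-0.009,0.006,-0.14,1],[0.8,2,0,0,0,0,1],[0,0,0,0,0,0,1]]' 20; python3 -c "
from h import *
rows((.6025,-.289,.115),58)"
```

```text
time_s: 23.95
tool_pos: [0.5951, -0.2847, 0.1958]
tool_rot: [-178.7, -0.0, 59.5]
force: [0.0, 0.1, -0.0]
grip_width: 0.0874
t 23.95 pos [ 0.5951 -0.2847  0.1958] rot [-178.7   -0.    59.5] w 0.0874 F [ 0.   0.1 -0. ]
  rotvec [-0.024  0.     0.025] shift cm: now-axes [0.   1.04 8.05]  after-turn axes [0.02 0.85 8.08]
```

```bash
python3 -m creep '[[0,0.9,0,-0.024,0,0.025,1],[0,0,0,0,0,0,1],[0,0,2.5,0,0,0,1],[0,0,2.5,0,0,0,1],[0,0,0,0,0,0,1],[0,0,0,0,0,0,1]]' 20; python3 -c "
from h import *
rows((.6025,-.289,.115),58)"
```

```text
time_s: 24.55
tool_pos: [0.6007, -0.2889, 0.1417]
tool_rot: [-179.9, 0.1, 57.8]
force: [-0.2, -0.2, 1.0]
grip_width: 0.0872
t 24.55 pos [ 0.6007 -0.2889  0.1417] rot [-1.799e+02  1.000e-01  5.780e+01] w 0.0872 F [-0.2 -0.2  1. ]
  rotvec [-0.003  0.002 -0.003] shift cm: now-axes [0.09 0.17 2.67]  after-turn axes [0.08 0.16 2.67]
```

```bash
python3 -m creep '[[0.1,0.2,1.3,0,0,0,1],[0,0,1.3,0,0,0,1],[0,0,0,0,0,0,1],[0,0,0,0,0,0,0],[0,0,0,0,0,0,0],[0,0,0,0,0,0,0],[0,0,0,0,0,0,0],[0,0,0,0,0,0,0],[0,0,0,0,0,0,0]]' 20; python3 -c "
from h import *
rows((.6025,-.289,.115),58)"
```

```text
time_s: 25.45
tool_pos: [0.6046, -0.2899, 0.1177]
tool_rot: [179.8, 0.1, 57.8]
force: [-0.4, -1.1, -1.2]
grip_width: 0.0643
t 25.45 pos [ 0.6046 -0.2899  0.1177] rot [1.798e+02 1.000e-01 5.780e+01] w 0.0643 F [-0.4 -1.1 -1.2]
  rotvec [ 0.003  0.002 -0.003] shift cm: now-axes [-0.04 -0.23  0.27]  after-turn axes [-0.04 -0.23  0.27]
```

```bash
python3 -m creep '[[0,0,-0.6,0,0,0,0],[0,0,-1.5,0,0,0,0],[0,0,-2.5,0,0,0,0],[0,0,-3,0,0,0,0],[0,0,-3.5,0,0,0,0],[0,0,-3.5,0,0,0,0],[0,0,-2.5,0,0,0,0],[0,0,0,0,0,0,0],[0,0,0,0,0,0.14,0],[0,0,0,0,0,0.14,0],[0,0,0,0,0,0.14,0],[0,0,0,0,0,0.14,0],[0,0,0,0,0,0.14,0],[0,0,0,0,0,0.14,0],[0,0,0,0,0,0,0]]' 20; python3 -c "
from h import *
rows((.5897,.2083,.29),6.6)"
```

```text
time_s: 26.95
tool_pos: [0.6033, -0.2865, 0.3038]
tool_rot: [179.8, -0.3, 8.0]
force: [-1.1, 0.0, -0.7]
grip_width: 0.064
t 26.95 pos [ 0.6033 -0.2865  0.3038] rot [179.8  -0.3   8. ] w 0.064 F [-1.1  0.  -0.7]
  rotvec [ 0.004 -0.004  0.024] shift cm: now-axes [  5.52 -49.2    1.19]  after-turn axes [  4.33 -49.31   1.38]
```

```bash
python3 -m creep '[[0.2,-2,0,0,0,0.02,0],[0.4,-4.3,0,0,0,0,0],[0.4,-4.3,0,0,0,0,0],[0.4,-4.3,0,0,0,0,0],[0.4,-4.3,0,0,0,0,0],[0.4,-4.3,0,0,0,0,0],[0.4,-4.3,0,0,0,0,0],[0.4,-4.3,0,0,0,0,0],[0.4,-4.3,0,0,0,0,0],[0.4,-4.3,0,0,0,0,0],[0.4,-4.3,0,0,0,0,0],[0.4,-3.5,0,0,0,0,0],[0,0,0,0,0,0,0]]' 20; python3 -c "
from h import *
rows((.5897,.2083,.29),6.6)"
```

```text
time_s: 28.25
tool_pos: [0.5767, 0.2164, 0.2971]
tool_rot: [179.7, 0.0, 9.4]
force: [-0.6, 0.4, -0.6]
grip_width: 0.0645
t 28.25 pos [0.5767 0.2164 0.2971] rot [179.7   0.    9.4] w 0.0645 F [-0.6  0.4 -0.6]
  rotvec [0.005 0.    0.049] shift cm: now-axes [1.15 1.01 0.72]  after-turn axes [1.2  0.95 0.71]
```

```bash
python3 -m creep '[[1.2,0.9,0,0.005,0,0.049,0],[0,0,3,0,0,0,0],[0,0,3.5,0,0,0,0],[0,0,3.5,0,0,0,0],[0,0,2.5,0,0,0,0],[0,0,1,0,0,0,0],[0,0,0,0,0,0,0],[0,0,0,0,0,0,0]]' 20; python3 -c "
from h import *
rows((.5897,.2083,.1217),6.6)"
```

```text
time_s: 29.05
tool_pos: [0.6004, 0.1957, 0.1581]
tool_rot: [179.7, -0.3, 5.8]
force: [0.1, 0.1, -0.3]
grip_width: 0.0641
t 29.05 pos [0.6004 0.1957 0.1581] rot [179.7  -0.3   5.8] w 0.0641 F [ 0.1  0.1 -0.3]
  rotvec [ 0.005 -0.005 -0.015] shift cm: now-axes [-0.95 -1.38  3.63]  after-turn axes [-0.91 -1.38  3.64]
```

```bash
python3 -m creep '[[-0.8,-1.2,0,0.005,-0.005,-0.015,0],[0,0,0,0,0,0,0],[0,0,0,0,0,0,0]]' 20; python3 -c "
from h import *
rows((.5897,.2083,.1217),6.6)"
```

```text
time_s: 29.35
tool_pos: [0.5925, 0.208, 0.1619]
tool_rot: [-179.9, -0.3, 6.6]
force: [0.1, -0.3, -0.7]
grip_width: 0.0645
t 29.35 pos [0.5925 0.208  0.1619] rot [-179.9   -0.3    6.6] w 0.0645 F [ 0.1 -0.3 -0.7]
  rotvec [-0.001 -0.005  0.001] shift cm: now-axes [-0.3  -0.06  4.01]  after-turn axes [-0.28 -0.06  4.02]
```

```bash
python3 -m creep '[[-0.3,-0.1,1,0,-0.005,0,0],[0,0,1,0,0,0,0],[0,0,0.8,0,0,0,0],[0,0,0.5,0,0,0,0],[0,0,0,0,0,0,0],[0,0,0,0,0,0,0]]' 20; python3 -c "
from h import *
rows((.5897,.2083,.1217),6.6)"
```

```text
time_s: 29.95
tool_pos: [0.589, 0.2094, 0.1263]
tool_rot: [-179.9, -0.0, 6.7]
force: [-0.1, -0.4, -0.4]
grip_width: 0.065
t 29.95 pos [0.589  0.2094 0.1263] rot [-179.9   -0.     6.7] w 0.065 F [-0.1 -0.4 -0.4]
  rotvec [-0.001 -0.001  0.002] shift cm: now-axes [0.05 0.12 0.46]  after-turn axes [0.05 0.12 0.46]
```

```bash
python3 -m creep '[[0,0.1,0.3,0,0,0,0],[0,0,0.2,0,0,0,0],[0,0,0,0,0,0,0]]' 20;  python3 -m creep '[[0,0,0.2,0,0,0,0],[0,0,0,0,0,0,0]]' 20
```

```text
time_s: 30.25
tool_pos: [0.5896, 0.2084, 0.1213]
tool_rot: [-179.9, -0.1, 6.7]
force: [-0.4, 0.2, -1.0]
grip_width: 0.0645
time_s: 30.45
tool_pos: [0.5901, 0.2087, 0.1217]
tool_rot: [-179.9, -0.2, 6.7]
force: [0.0, 0.2, -0.4]
grip_width: 0.0644
```

```bash
python3 -c "
from h import *
rows((.5897,.2083,.1217),6.6)"
```

```text
t 30.45 pos [0.5901 0.2087 0.1217] rot [-179.9   -0.2    6.7] w 0.0644 F [ 0.   0.2 -0.4]
  rotvec [-0.001 -0.003  0.001] shift cm: now-axes [-0.05  0.04  0.  ]  after-turn axes [-0.05  0.04  0.  ]
```

On the floor. Release and retreat.

```bash
python3 -m creep '[[0,0,0,0,0,0,0.85],[0,0,0,0,0,0,0.95],[0,0,0,0,0,0,0.95],[0,0,0,0,0,0,0.95],[0,0,-1.5,0,0,0,0.95],[0,0,-2.5,0,0,0,0.95],[0,0,-3.5,0,0,0,1],[0,0,-3.5,0,0,0,1],[0,0,-3,0,0,0,1],[0,0,0,0,0,0,1]]' 20; python3 -c "
from h import *
rows((.600,.1050,.255),6.6)
c,P=snap('side');T=snap('top')[1];cv2.imwrite('pics/s4.png',c['frame'][100:300,150:350].repeat(3,0).repeat(3,1))
for n,Q in(('side',P),('top',T)):
 for nm,ce,r,z0,z1 in [('lgA',(.59,.2087),.032,.03,.075),('smallB',(.600,.105),.018,.112,.134)]:
  q=band(Q,ce,r+.015,z0,z1); print(n,nm,len(q),circ(q[:,:2],r) if len(q)>8 else '')
"
```

```text
time_s: 31.45
tool_pos: [0.5892, 0.2092, 0.271]
tool_rot: [-179.9, -0.2, 6.8]
force: [0.4, -0.9, 0.2]
grip_width: 0.087
t 31.45 pos [0.5892 0.2092 0.271 ] rot [-179.9   -0.2    6.8] w 0.087 F [ 0.4 -0.9  0.2]
  rotvec [-0.002 -0.003  0.003] shift cm: now-axes [-0.16 10.48  1.58]  after-turn axes [-0.13 10.47  1.6 ]
side lgA 261 (array([0.59268416, 0.20892288]), np.float64(0.0023045211964009098), 261)
side smallB 141 (array([0.60089908, 0.10395997]), np.float64(0.001815209035154135), 141)
top lgA 65 (array([0.58767882, 0.21158105]), np.float64(0.0034336984182673815), 65)
top smallB 43 (array([0.59907912, 0.10531289]), np.float64(0.002147035435719903), 43)
```

View pics/s4.png

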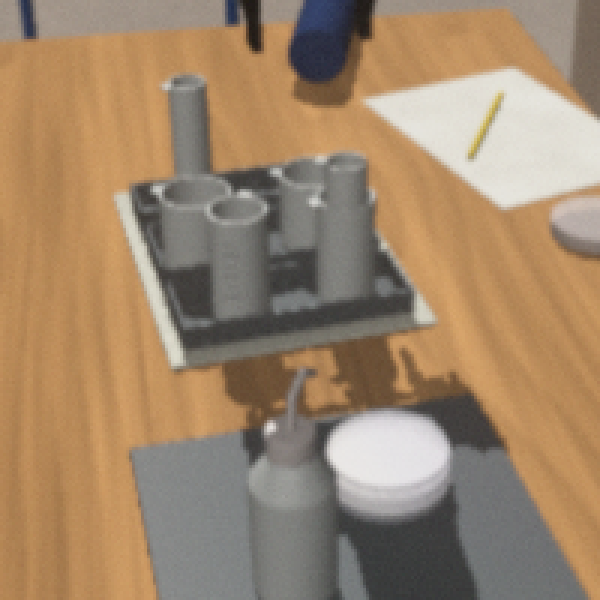

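The picture shows medium_a at (238,255) and large_a at (305,205), both upright in their rows, with small_b still inside medium_b at (345,180).

```bash
python3 -m creep '[[0,2.5,0,0,0,0,1],[0,4,0,0,0,0,1],[0,3,0,0,0,0,1],[0,0,0,0,0,0,1],[0,0,0,0,0,0,1]]' 20; python3 -c "
from h import *
rows((.601,.1048,.21),6.6)"
```

```text
time_s: 32.05
tool_pos: [0.5957, 0.1111, 0.2605]
tool_rot: [-179.9, 0.8, 7.0]
force: [0.1, -0.3, 0.4]
grip_width: 0.0868
t 32.05 pos [0.5957 0.1111 0.2605] rot [-179.9    0.8    7. ] w 0.0868 F [ 0.1 -0.3  0.4]
  rotvec [-0.001  0.013  0.007] shift cm: now-axes [0.52 0.69 5.04]  after-turn axes [0.45 0.68 5.05]
```

```bash
python3 -m creep '[[0.5,0.7,0,0,0.013,0,1],[0,0,2,0,0,0,1],[0,0,2.5,0,0,0,1],[0,0,1,0,0,0,1],[0,0,0,0,0,0,1],[0,0,0,0,0,0,1]]' 20; python3 -c "
from h import *
rows((.601,.1048,.184),6.6)"
```

```text
time_s: 32.65
tool_pos: [0.6014, 0.1095, 0.2029]
tool_rot: [-179.8, -0.1, 7.5]
force: [-0.1, -0.7, -0.2]
grip_width: 0.087
t 32.65 pos [0.6014 0.1095 0.2029] rot [-1.798e+02 -1.000e-01  7.500e+00] w 0.087 F [-0.1 -0.7 -0.2]
  rotvec [-0.004 -0.001  0.015] shift cm: now-axes [-0.11  0.47  1.88]  after-turn axes [-0.1   0.46  1.89]
```

```bash
python3 -m creep '[[-0.1,0.4,0.9,-0.004,0,0.015,1],[0,0,0.8,0,0,0,1],[0,0,0,0,0,0,1],[0,0,0,0,0,0,1]]' 20; python3 -c "
from h import *
rows((.601,.1048,.184),6.6)"
```

```text
time_s: 33.05
tool_pos: [0.6021, 0.106, 0.1869]
tool_rot: [180.0, -0.3, 6.6]
force: [0.2, -0.5, 0.5]
grip_width: 0.0872
t 33.05 pos [0.6021 0.106  0.1869] rot [180.   -0.3   6.6] w 0.0872 F [ 0.2 -0.5  0.5]
  rotvec [ 0.001 -0.005 -0.001] shift cm: now-axes [-0.13  0.11  0.29]  after-turn axes [-0.12  0.11  0.29]
```

```bash
python3 -m creep '[[-0.1,0.1,0.3,0,-0.004,0,1],[0,0,0,0,0,0,0],[0,0,0,0,0,0,0],[0,0,0,0,0,0,0],[0,0,0,0,0,0,0],[0,0,0,0,0,0,0],[0,0,0,0,0,0,0],[0,0,0,0,0,0,0],[0,0,0,0,0,0,0],[0,0,0,0,0,0,0],[0,0,0,0,0,0,0]]' 20; python3 -c "
from h import *
rows((.601,.1048,.184),6.6)"
```

```text
time_s: 34.15
tool_pos: [0.6017, 0.1049, 0.1847]
tool_rot: [180.0, -0.1, 6.6]
force: [-0.3, -0.9, 0.7]
grip_width: 0.0362
t 34.15 pos [0.6017 0.1049 0.1847] rot [ 1.8e+02 -1.0e-01  6.6e+00] w 0.0362 F [-0.3 -0.9  0.7]
  rotvec [ 0.001 -0.002 -0.001] shift cm: now-axes [-0.07 -0.    0.07]  after-turn axes [-0.07 -0.    0.07]
```

```bash
python3 -m creep '[[0,0,0,0,0,0,0],[0,0,-0.6,0,0,0,0],[0,0,-1.5,0,0,0,0],[0,0,-2,0,0,0,0],[0,0,-2,0,0,0,0],[0,0,-2.5,0,0,0,0],[0,0,-2.5,0,0,0,0],[0,0,-2,0,0,0,0],[0,0,-1,0,0,0,0],[0,0,0,0,0,0,0]]' 20; python3 -c "
from h import *
rows((.578,.306,.30),6.6)
T=snap('top')[1];P=snap('side')[1]
for n,Q in(('side',P),('top',T)):
  q=band(Q,(.601,.105),.04,.045,.1); print(n,'medB',circ(q[:,:2],.025) if len(q)>8 else '')"
```

```text
time_s: 35.15
tool_pos: [0.6012, 0.1061, 0.3393]
tool_rot: [180.0, -0.4, 6.6]
force: [-0.4, 0.1, -0.9]
grip_width: 0.0363
t 35.15 pos [0.6012 0.1061 0.3393] rot [180.   -0.4   6.6] w 0.0363 F [-0.4  0.1 -0.9]
  rotvec [ 0.    -0.007  0.001] shift cm: now-axes [-2.000e-02 -2.012e+01  3.930e+00]  after-turn axes [-1.000e-02 -2.012e+01  3.930e+00]
side medB (array([0.60099128, 0.10516866]), np.float64(0.001897010249272619), 438)
top medB
```

```bash
python3 -m creep '[[0,-2,0,0,-0.007,0,0],[0,-4,0,0,0,0,0],[0,-4,0,0,0,0,0],[0,-4,0,0,0,0,0],[0,-4,0,0,0,0,0],[0,-2,0,0,0,0,0],[0,0,0,0,0,0,0],[0,0,0,0,0,0,0]]' 20; python3 -c "
from h import *
rows((.578,.306,.21),6.6)"
```

```text
time_s: 36.05
tool_pos: [0.5752, 0.305, 0.3227]
tool_rot: [179.6, 1.3, 6.3]
force: [0.8, -0.5, -0.5]
grip_width: 0.0362
t 36.05 pos [0.5752 0.305  0.3227] rot [179.6   1.3   6.3] w 0.0362 F [ 0.8 -0.5 -0.5]
  rotvec [ 0.007  0.023 -0.005] shift cm: now-axes [ 0.55 -0.14 11.26]  after-turn axes [ 0.29 -0.06 11.27]
```

```bash
python3 -m creep '[[0.3,0,0,0.007,0.023,0,0],[0,0,3,0,0,0,0],[0,0,3.5,0,0,0,0],[0,0,2.5,0,0,0,0],[0,0,1,0,0,0,0],[0,0,0,0,0,0,0],[0,0,0,0,0,0,0]]' 20; python3 -c "
from h import *
rows((.578,.306,.1807),6.6)"
```

```text
time_s: 36.75
tool_pos: [0.5852, 0.2923, 0.2201]
tool_rot: [179.7, -0.5, 5.3]
force: [-0.0, 0.4, 0.4]
grip_width: 0.0365
t 36.75 pos [0.5852 0.2923 0.2201] rot [179.7  -0.5   5.3] w 0.0365 F [-0.   0.4  0.4]
  rotvec [ 0.005 -0.009 -0.022] shift cm: now-axes [-0.62 -1.45  3.93]  after-turn axes [-0.55 -1.45  3.94]
```

```bash
python3 -m creep '[[-0.6,-1.3,0.4,0.005,-0.009,-0.022,0],[0,0,0,0,0,0,0],[0,0,0,0,0,0,0]]' 20; python3 -c "
from h import *
rows((.578,.306,.1807),6.6)"
```

```text
time_s: 37.05
tool_pos: [0.579, 0.3062, 0.2194]
tool_rot: [-179.9, -0.3, 6.6]
force: [-1.3, -0.5, -0.2]
grip_width: 0.0363
t 37.05 pos [0.579  0.3062 0.2194] rot [-179.9   -0.3    6.6] w 0.0363 F [-1.3 -0.5 -0.2]
  rotvec [-0.003 -0.005  0.001] shift cm: now-axes [-0.12  0.02  3.87]  after-turn axes [-0.1   0.01  3.87]
```

```bash
python3 -m creep '[[-0.1,0,1,0,-0.005,0,0],[0,0,1,0,0,0,0],[0,0,0.8,0,0,0,0],[0,0,0.4,0,0,0,0],[0,0,0,0,0,0,0],[0,0,0,0,0,0,0]]' 20; python3 -c "
from h import *
rows((.578,.306,.1807),6.6)"
```

```text
time_s: 37.65
tool_pos: [0.5776, 0.3069, 0.1845]
tool_rot: [-179.9, 0.0, 6.7]
force: [1.1, -0.0, -0.8]
grip_width: 0.0361
t 37.65 pos [0.5776 0.3069 0.1845] rot [-179.9    0.     6.7] w 0.0361 F [ 1.1 -0.  -0.8]
  rotvec [-0.003  0.001  0.002] shift cm: now-axes [0.03 0.09 0.38]  after-turn axes [0.03 0.09 0.38]
```

```bash
python3 -m creep '[[0,0.1,0.3,-0.003,0,0,0],[0,0,0.2,0,0,0,0],[0,0,0,0,0,0,0]]' 20;  python3 -m creep '[[0,0,0.2,0,0,0,0],[0,0,0,0,0,0,0]]' 20
```

```text
time_s: 37.95
tool_pos: [0.5783, 0.3064, 0.1811]
tool_rot: [-180.0, -0.1, 6.7]
force: [-0.1, -0.8, -0.4]
grip_width: 0.0363
time_s: 38.15
tool_pos: [0.5788, 0.3073, 0.1811]
tool_rot: [-179.9, -0.2, 6.7]
force: [0.2, -0.3, -0.3]
grip_width: 0.0363
```

On the floor (height stopped at 0.181). Release, retreat and check.

```bash
python3 -m creep '[[0,0,0,0,0,0,0.5],[0,0,0,0,0,0,0.65],[0,0,0,0,0,0,0.65],[0,0,0,0,0,0,0.65],[0,0,-1.5,0,0,0,0.65],[0,0,-2.5,0,0,0,0.65],[0,0,-4,0,0,0,0.65],[0,0,-4,0,0,0,0.65],[0,0,-2,0,0,0,0.65],[0,0,0,0,0,0,0.65],[2,-4,0,0,0,0,0.65],[2,-4,0,0,0,0,0.65],[0,-4,0,0,0,0,0.65],[0,0,0,0,0,0,0.65],[0,0,0,0,0,0,0.65]]' 20; python3 - <<'E'
from h import *
c,P=snap('side');t,T=snap('top')
cv2.imwrite('pics/f.png',np.hstack([c['frame'][100:300,150:350].repeat(2,0).repeat(2,1),t['frame'][170:290,120:320].repeat(2,0).repeat(2,1)[:400] if 0 else cv2.copyMakeBorder(t['frame'][170:290,120:320].repeat(2,0).repeat(2,1),0,160,0,0,cv2.BORDER_CONSTANT)]))
for n,Q in(('side',P),('top',T)):
 for nm,ce,r,z0,z1 in [('lgA',(.59,.2087),.032,.03,.075),('lgS',(.481,.191),.032,.045,.072),('medA',(.509,.1),.025,.04,.1),('medB',(.601,.105),.025,.04,.1),('smA',(.485,.3),.018,.085,.13),('smB',(.578,.307),.018,.085,.13),('bottle',(.506,-.2285),.028,.03,.1),('dishes',(.587,-.137),.045,.012,.03)]:
  q=band(Q,ce,r+.012,z0,z1); w=band(Q,ce,r+.01,.04,.2); print(n,nm,len(q),circ(q[:,:2],r)[0].round(4) if len(q)>8 else '', w[:,2].max().round(3) if len(w) else '')
print(env.get_obs()['time_s'],env.get_obs()['tool_pos'])
E
```

```text
time_s: 39.65
tool_pos: [0.6057, 0.4302, 0.3258]
tool_rot: [179.7, -0.1, 6.4]
force: [1.0, 0.8, -0.4]
grip_width: 0.0564
side lgA 301 [0.5923 0.2089] 0.083
side lgS 255 [0.4835 0.1907] 0.081
side medA 499 [0.5101 0.0992] 0.11
side medB 470 [0.6011 0.1053] 0.11
side smA 206 [0.4875 0.3012] 0.139
side smB 190 [0.5792 0.3066] 0.138
side bottle 876 [ 0.5066 -0.2285] 0.163
side dishes 259 [ 0.5868 -0.1375] 0.041
top lgA 201 [0.5888 0.2103] 0.085
top lgS 108 [0.4798 0.191 ] 0.085
top medA 135 [0.508 0.1  ] 0.115
top medB 156 [0.5984 0.1067] 0.112
top smA 20 [0.4847 0.3009] 0.136
top smB 132 [0.5775 0.3062] 0.141
top bottle 153 [ 0.5061 -0.2289] 0.165
top dishes 72 [ 0.5867 -0.1375] 0.046
39.75 [0.60497959 0.43010363 0.32621646]
```

View pics/f.png

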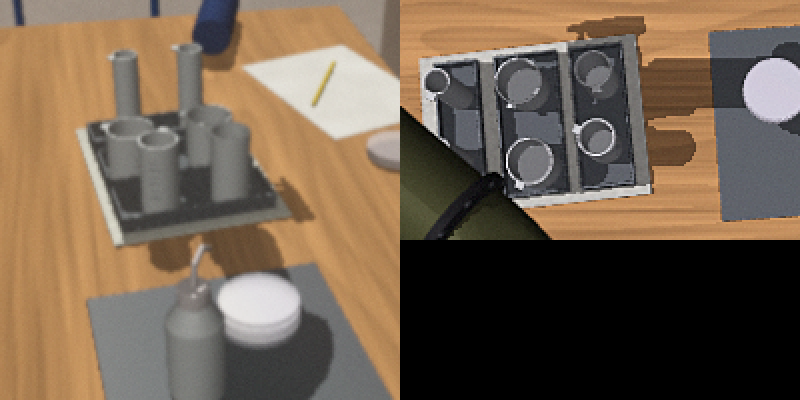

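All six beakers stand upright in their rows with none nested: smalls at (125,85) and (190,80), larges at (130,145) and (208,135), mediums at (158,170) and (230,160) in the left half. The bottle, dishes and sorted large beaker haven't moved. Handing in.

```bash
python3 -c "
from cell import order
print(order.sign_off())"
```

```text
the job is handed in; nothing more can be done
None
```

I sorted all the beakers and handed the job in at about 40 s of the 72 s allowed. I moved small_a, medium_a and large_a from the nest, then took small_b out of medium_b. Each one was lowered until the tool height stopped at the tray floor before I opened the jaws.

- **Beakers:** The last pictures and depth fits from both cameras show two beakers in each of the three trays. All are upright with rims at the expected heights, and none is inside another. The arm hid part of small_a in the final top view, so its check there rests on few points; the side view shows it clearly.
- **Things not to shift:** The wash bottle, dishes, large_sorted and medium_b are where they were, within about 2 mm of measuring noise.
- **Disagreements:** The two cameras differed by up to about 4 mm on some beakers, but each still has several millimetres to the tray walls. The wrist force barely changed at floor contact, so I judged contact by the height stopping. small_a was nudged about 5 mm along the tray floor while I confirmed that.

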